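# Build the honey display stack from the full tin up

### The job

Build the shop's display stack on the round wooden board: the full honey tin upright in the middle of the board, the dark honey jar with the green lid centred on top of the tin, and the small pot with the red lid centred on top of the jar. The two yellow tins look the same, but one is full and the other empty, which only lifting tells; stand the empty one upright on the floor of the blue tray. Let nothing fall over, leave the spare black lid, the empty glass jar and the yellow pail where they are, and let go of everything at the end.

Things in the scene. Friction and masses are not known exactly. Their poses are not given: they have to be found in the camera images.
- tin_a: Closed round honey tin, yellow with a white paper band and a flat gold lid, 64 mm diameter, 80 mm high. There are two, tin_a and tin_b, exactly alike to the eye and standing upright: one is full (about 420 g), the other empty (about 60 g); only lifting tells which. Origin: centre of its underside, z up.
- tin_b: Closed round honey tin, yellow with a white paper band and a flat gold lid, 64 mm diameter, 80 mm high. There are two, tin_a and tin_b, exactly alike to the eye and standing upright: one is full (about 420 g), the other empty (about 60 g); only lifting tells which. Origin: centre of its underside, z up.
- jar: Closed honey jar, dark brown with a paper label band and a flat green lid, 54 mm diameter, 62 mm high, about 220 g, standing upright. Origin: centre of its underside, z up.
- pot: Small closed honey pot, cream coloured with a flat red lid, 42 mm diameter, 42 mm high, about 80 g, standing upright. Origin: centre of its underside, z up.
- board: Round wooden board fixed flat on the worktop, 110 mm diameter, 12 mm thick, flat on top. Origin: centre of its underside, so its top is 12 mm above the origin.
- tray: Square blue open tray fixed on the worktop, 112 by 112 mm outside, 104 by 104 mm inside, walls 4 mm thick and 20 mm high in all, floor 4 mm thick. Origin: centre of its underside; x and y along its sides, turned up to 0.5 rad.
- spare_lid: Bystander: loose black plastic jar lid with a grey centre lying flat, 60 mm diameter, 12 mm high. Origin: centre of its underside.
- glass_jar: Bystander: empty open jar of pale clear glass, 76 mm across the rim, 80 mm high. Origin: centre of its underside.
- pail: Bystander: empty yellow plastic pail, open at the top, 100 mm across the rim, 85 mm high. Origin: centre of its underside.

How it is judged:
On the way, in this order (a step that is already met when the one before it is completed fails the run):
1. the full tin (not the empty one) stands on the board, released ((((horizontal distance between tin_a and board below 0.015 m and z of tin_a in the frame of board between 0.008 and 0.016 m and angle between tin_a's own z axis and vertical below 0.08 rad) and contact force between tin_a and board above 2.5 N and contact force between tin_a and the fingers below 0.2 N) or ((horizontal distance between tin_b and board below 0.015 m and z of tin_b in the frame of board between 0.008 and 0.016 m and angle between tin_b's own z axis and vertical below 0.08 rad) and contact force between tin_b and board above 2.5 N and contact force between tin_b and the fingers below 0.2 N))), for 0.2 s.
2. the dark jar stands on the tin on the board, released ((((horizontal distance between tin_a and board below 0.015 m and z of tin_a in the frame of board between 0.008 and 0.016 m and angle between tin_a's own z axis and vertical below 0.08 rad) and (horizontal distance between jar and tin_a below 0.012 m and z of jar in the frame of tin_a between 0.076 and 0.084 m and angle between jar's own z axis and vertical below 0.08 rad)) or ((horizontal distance between tin_b and board below 0.015 m and z of tin_b in the frame of board between 0.008 and 0.016 m and angle between tin_b's own z axis and vertical below 0.08 rad) and (horizontal distance between jar and tin_b below 0.012 m and z of jar in the frame of tin_b between 0.076 and 0.084 m and angle between jar's own z axis and vertical below 0.08 rad))) and contact force between jar and the fingers below 0.2 N), for 0.2 s.
3. the small pot stands on the jar, released ((((horizontal distance between tin_a and board below 0.015 m and z of tin_a in the frame of board between 0.008 and 0.016 m and angle between tin_a's own z axis and vertical below 0.08 rad) and (horizontal distance between jar and tin_a below 0.012 m and z of jar in the frame of tin_a between 0.076 and 0.084 m and angle between jar's own z axis and vertical below 0.08 rad)) or ((horizontal distance between tin_b and board below 0.015 m and z of tin_b in the frame of board between 0.008 and 0.016 m and angle between tin_b's own z axis and vertical below 0.08 rad) and (horizontal distance between jar and tin_b below 0.012 m and z of jar in the frame of tin_b between 0.076 and 0.084 m and angle between jar's own z axis and vertical below 0.08 rad))) and horizontal distance between pot and jar below 0.01 m and z of pot in the frame of jar between 0.058 and 0.066 m and angle between pot's own z axis and vertical below 0.08 rad and contact force between pot and the fingers below 0.2 N), for 0.2 s.
At the end, for the whole second after the job is handed in: Full tin upright on the board within 15 mm of its centre, jar upright on that tin within 12 mm of its centre, pot upright on the jar within 10 mm of its centre, empty tin (the one in the tray presses under 2 N) upright on the tray's floor; all released and at rest (((((horizontal distance between tin_a and board below 0.015 m and z of tin_a in the frame of board between 0.008 and 0.016 m and angle between tin_a's own z axis and vertical below 0.08 rad) and (horizontal distance between jar and tin_a below 0.012 m and z of jar in the frame of tin_a between 0.076 and 0.084 m and angle between jar's own z axis and vertical below 0.08 rad)) and (horizontal distance between tin_b and tray below 0.03 m and z of tin_b in the frame of tray between 0 and 0.008 m and angle between tin_b's own z axis and vertical below 0.08 rad) and contact force between tin_b and tray below 2 N) or (((horizontal distance between tin_b and board below 0.015 m and z of tin_b in the frame of board between 0.008 and 0.016 m and angle between tin_b's own z axis and vertical below 0.08 rad) and (horizontal distance between jar and tin_b below 0.012 m and z of jar in the frame of tin_b between 0.076 and 0.084 m and angle between jar's own z axis and vertical below 0.08 rad)) and (horizontal distance between tin_a and tray below 0.03 m and z of tin_a in the frame of tray between 0 and 0.008 m and angle between tin_a's own z axis and vertical below 0.08 rad) and contact force between tin_a and tray below 2 N)) and horizontal distance between pot and jar below 0.01 m and z of pot in the frame of jar between 0.058 and 0.066 m and angle between pot's own z axis and vertical below 0.08 rad and linear speed of each of tin_a, tin_b, jar, pot below 0.02 m/s and contact force between each of tin_a, tin_b, jar, pot and the fingers below 0.2 N); the robot touches nothing.
It fails at once if the spare lid is moved more than 15 mm (distance of spare_lid from where it was at the start of the episode above 0.015 m).
It fails at once if the empty glass jar is moved more than 20 mm (distance of glass_jar from where it was at the start of the episode above 0.02 m).
It fails at once if the yellow pail is moved more than 20 mm (distance of pail from where it was at the start of the episode above 0.02 m).
It fails at once if a tin, the jar or the pot falls over (tilts more than 45 degrees) (angle between any of tin_a, tin_b, jar, pot's own z axis and vertical above 0.785 rad).
It also fails if it takes over 125 s, if anything falls off the work surface, if the arm or the gripper's body presses on something with over 40 N, if the wrist force passes 120 N, or if a joint passes its speed limit or range.

### The arm

A 7-joint arm with a two-finger parallel gripper is mounted at the origin on the work surface. World frame = base frame: x ahead of the robot, y to its left, z up, the work surface at z = 0. Lengths are in m, angles in rad, forces in N, time in s.
With the tool pointing down it reaches from about 0.425 to 0.95 m from the base axis. Payload 4.7 kg.
Tool frame: the origin (TCP) lies at the very end of the fingers, on their centre line; the grasp point (between the pads) lies 19 mm behind it; z points along the fingers, y is the line along which they close (so a half turn about z gives the same grasp; the last joint's range is limited). The gripper opens to 85 mm and grips with 20 to 120 N. Pads are 22 mm wide; open, the fingers measure 114 mm over their backs; the gripper's body (76 mm by 85 mm) begins 54 mm behind the grasp point. The pads swing forward as they close: fully open they stand 13 mm farther back than shut.
Start: joints at [1.236, 0.469, -0.049, 1.532, 0.024, 1.141, -0.082], TCP at [0.203, -0.644, 0.231] pointing down, gripper open.
Joint ranges: [-2.59, 2.59], [-0.33, 1.99], [-1.39, 1.29], [0.1, 2.45], [-1.04, 4.18], [0.21, 1.99], [-2.66, 2.66]. Speed limits (rad/s): [2.57, 2.57, 3.14, 3.14, 3.14, 3.14, 3.14].

### API

Orientations are given as a unit quaternion [w, x, y, z].
In Python, from bench import * gives the robot as it stands.
- The arm moves only by the tool carry_out, never from a script. Its argument "steps" is a list of rows, each an object with "twist": the turn, a rotation vector about the tool's x, y, z in rad, a list of three; "linear": the shift along the tool's x, y, z in m, a list of three; "hand": the finger opening in m, from 0 to 0.0854. A call has 1 to 10 rows; each row is the pose to reach, as a shift and turn from the pose commanded when the call began, along the tool's axes at that moment; what a row does not reach only later rows make up. A row lasts 1/12 s, in which the tool goes at most 41.7 mm and 7.16 degrees, less where a joint would pass 70% of its speed; a pose out of reach is approached as far as the arm can. A call with a gripper value outside its range is refused whole. The fingers move at their own pace and stop on an object; "force" is the grip in N (left out, the last holds). Time passes only in rows, so rows that repeat a pose let the fingers close. It gives the time, the measured TCP pose, the force, the opening and the grip force at its end, in the units of the state.
- sense(): the state, without advancing time (a new reading comes with each control period).
- snapshot(name): name is "side" or "top"; returns (picture, depth): 420x560x3 uint8, red, green, blue; 420x560 float32, m along the optical axis (not along the pixel's ray), 0 where there is no reading.
- calibration(name): a dict with "intrinsics" (3x3 intrinsics, pixels), "R" (3x3) and "t" (3): a world point X has camera coordinates R X + t. Camera axes: x right, y down, z forward; pixel columns grow to the right and rows downward; lengths in m; the calibration is good to about 2 mm. A picture is of the moment at which its call begins. calibration takes no time and is no camera call.
- close_job(): hands the job in; it is judged then, once.
The state is a dict: "clock": time; "joint_pos": joint angles; "joint_velocities": joint speeds; "effort": joint torques, N m; "eef_pos": TCP position; "orientation": TCP orientation; "ft_force": force on the tool from outside, world axes, zero at the start; "ft_torque": the same for the moment, N m; "grip_width": opening from 0.0 (shut) to 1.0 (fully open); "finger_force": force on a finger pad.
Only numpy, scipy, OpenCV 4.12 (cv2) and the standard library are available. Lean on these libraries where they do the work, as an engineer would, in place of code of your own. Each camera call takes 0.05 s, during which the arm holds its last target. There are 200 camera calls.

## Working session

There is one attempt and no reset: what is moved stays moved. The work goes in short steps, Python scripts to look and compute and a tool call to move; the robot and the scene stay as the last step left them, time stands still between calls to the robot, and variables do not carry over. Pictures are saved under pics/ and viewed, at most 14 in all, crops included, and the job is handed in when it is done.

Besides the shell and the picture viewer there is one more tool, called after "Request:" as name(argument=value, ...), one argument or row to a line, values as JSON. carry_out: Moves the arm, as the interface text tells. Its arguments: {"type":"object","properties":{"steps":{"type":"array","items":{"type":"object","properties":{"twist":{"type":"array","items":{"type":"number"}},"linear":{"type":"array","items":{"type":"number"}},"hand":{"type":"number"}}}},"force":{"type":"number"}},"required":["steps"]}

```bash
mkdir -p pics
python3 - <<'E'
from bench import *
import cv2,numpy as np
s=sense();print({k:np.round(v,3).tolist() for k,v in s.items()})
for n in("top","side"):
    p,d=snapshot(n);cv2.imwrite(f"pics/{n}0.png",p[:,:,::-1]);np.savez(f"{n}0.npz",p=p,d=d)
    c=calibration(n);print(n,{k:np.round(v,4).tolist() for k,v in c.items()}, "cam",np.round(-np.array(c["R"]).T@c["t"],3),(d>0).mean())
E
```

```text
{'clock': 0.0, 'joint_pos': [1.236, 0.469, -0.049, 1.534, 0.024, 1.141, -0.082], 'joint_velocities': [-0.001, -0.001, 0.0, -0.001, -0.0, 0.0, -0.001], 'effort': [-0.0, -51.03, -0.047, -23.771, 0.011, 0.007, -0.0], 'eef_pos': [0.203, -0.643, 0.23], 'orientation': [-0.001, 0.988, 0.152, -0.0], 'ft_force': [-0.097, -0.237, -0.6], 'ft_torque': [0.027, 0.024, 0.022], 'finger_force': 0.0, 'grip_width': 0.994}
top {'intrinsics': [[515.5876, 0.0, 277.0758], [0.0, 515.5876, 212.7504], [0.0, 0.0, 1.0]], 'R': [[0.0203, -0.9998, -0.0057], [-0.9805, -0.0188, -0.1956], [0.1955, 0.0096, -0.9807]], 't': [-0.0044, 0.5144, 1.5722]} cam [ 0.197 -0.01   1.642] 0.9963265306122449
side {'intrinsics': [[467.5713, 0.0, 281.1851], [0.0, 467.5713, 211.7564], [0.0, 0.0, 1.0]], 'R': [[-0.8484, -0.529, -0.0189], [-0.3185, 0.5388, -0.7799], [0.4227, -0.6557, -0.6256]], 't': [0.4393, 0.225, 1.1063]} cam [-0.023  0.837  0.876] 0.9961819727891157
```

View pics/top0.png

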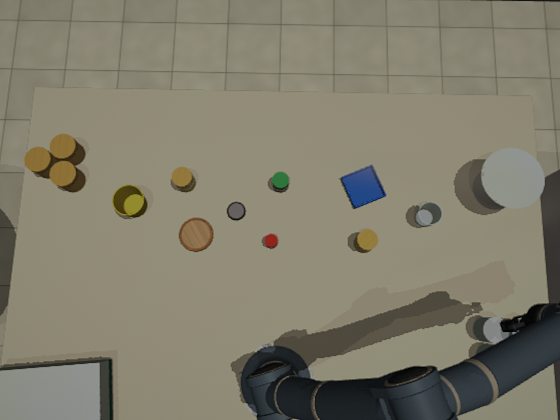

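View pics/side0.png

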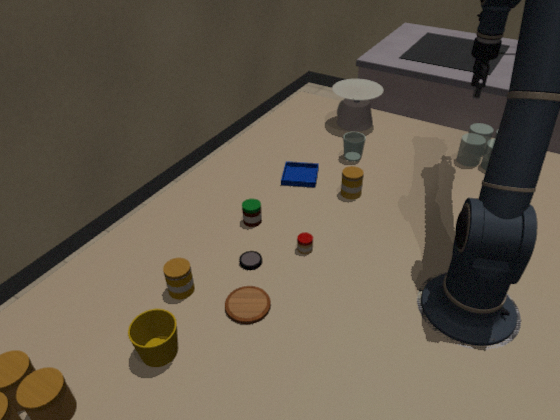

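The top view shows the tins at (182,178) and (367,240), the jar at (281,181), the pot at (271,241), the board at (196,235), the tray at (363,187), the lid at (236,211), the glass at (428,214) and the pail at (129,201). The side view agrees. Next I'll measure their positions.

```bash
cat > h.py <<'E'
import numpy as np,cv2
from bench import *
from scipy.spatial.transform import Rotation as Ro
def ray(c,uv,z):
    K,R,t=(np.array(c[k]) for k in("intrinsics","R","t"))
    d=R.T@np.linalg.solve(K,[uv[0],uv[1],1]); o=-R.T@t
    return o+d*(z-o[2])/d[2]
def cloud(c,d):
    K,R,t=(np.array(c[k]) for k in("intrinsics","R","t"))
    v,u=np.mgrid[:420,:560]
    pc=np.stack([(u-K[0,2])/K[0,0]*d,(v-K[1,2])/K[1,1]*d,d],-1)
    return (pc-t)@R
def locate(c,p,d,uv,ztop,r=30):
    """centre of the flat top near pixel uv: cloud points within 5mm of ztop"""
    W=cloud(c,d); v,u=np.mgrid[:420,:560]
    m=(abs(W[...,2]-ztop)<.006)&(np.hypot(u-uv[0],v-uv[1])<r)
    n,l,st,ce=cv2.connectedComponentsWithStats(m.astype(np.uint8))
    i=1+np.argmax(st[1:,4]); ys,xs=np.where(l==i)
    (cx,cy),rad=cv2.minEnclosingCircle(np.stack([xs,ys],1).astype(np.float32))
    return ray(c,ce[i],ztop)[:2],ray(c,(cx,cy),ztop)[:2],st[i,4],rad,W[l==i][:,2].mean()
def rel(x,y,z,yaw=None):
    """tool-frame shift (and twist) from the present pose to a world TCP pos"""
    s=sense(); q=np.array(s["orientation"]); R=Ro.from_quat(q[[1,2,3,0]])
    sh=R.inv().apply(np.array([x,y,z])-s["eef_pos"])
    return sh
E
python3 - <<'E'
from h import *
np.set_printoptions(precision=4,suppress=True)
T={'tin1':((182,178),.08),'tin2':((367,240),.08),'jar':((281,181),.062),'pot':((271,241),.042),'board':((196,235),.012),'lid':((236,211),.012),'tray':((363,187),.02)}
f=np.load("top0.npz");c=calibration("top")
for k,(uv,z) in T.items(): print(k,*locate(c,f['p'],f['d'],uv,z))
S={'tin1':((179,267),.08),'tin2':((352,173),.08),'jar':((251,205),.062),'pot':((305,239),.042),'board':((248,303),.012)}
g=np.load("side0.npz");cs=calibration("side")
for k,(uv,z) in S.items(): print('side',k,*locate(cs,g['p'],g['d'],uv,z))
h=cv2.cvtColor(f['p'],cv2.COLOR_RGB2HSV);m=cv2.inRange(h,(105,120,40),(130,255,255))
n,l,st,ce=cv2.connectedComponentsWithStats(m);i=1+np.argmax(st[1:,4]);ys,xs=np.where(l==i)
r=cv2.minAreaRect(np.stack([xs,ys],1).astype(np.float32))
b=np.array([ray(c,q,.015)[:2] for q in cv2.boxPoints(r)]);print('tray',b.mean(0),b)
for uv,z in (((428,214),.08),((129,201),.085)): print('bystander',ray(c,uv,z))
E
```

```text
tin1 [0.62   0.3067] [0.6191 0.3062] 297 10.30838680267334 0.07984823570633433
tin2 [ 0.4317 -0.2724] [ 0.4319 -0.2722] 317 10.598357200622559 0.07989842867879794
jar [ 0.6196 -0.0034] [ 0.6193 -0.0032] 205 8.628408432006836 0.06182959174604396
pot [0.4285 0.0231] [0.4293 0.0229] 122 6.578092575073242 0.04170684776714056
board [0.4485 0.2643] [0.4479 0.2632] 825 18.09749984741211 0.012059770795414052
lid [0.527  0.1379] [0.529 0.137] 253 10.448667526245117 0.011780367562644306
tray [ 0.6011 -0.2341] [ 0.6048 -0.2469] 95 18.801694869995117 0.01936203114438683
side tin1 [0.6164 0.3098] [0.6163 0.3099] 454 13.667020797729492 0.08059789095643836
side tin2 [ 0.4289 -0.2681] [ 0.4292 -0.2684] 238 10.606701850891113 0.08018941372193603
side jar [ 0.6166 -0.0004] [0.6164 0.0009] 208 9.355278015136719 0.062232841752102565
side pot [0.4263 0.0254] [0.4266 0.0249] 161 7.615873336791992 0.04218620737513381
side board [0.4442 0.2686] [0.443  0.2697] 1350 22.966228485107422 0.012825809498230064
tray [ 0.6146 -0.2716] [[ 0.6431 -0.1989]
 [ 0.6896 -0.3042]
 [ 0.5856 -0.3438]
 [ 0.5401 -0.2395]]
bystander [ 0.5135 -0.4599  0.08  ]
bystander [0.5358 0.465  0.085 ]
```

Request:
carry_out(
  steps=[
    {"twist":[0,0,0.1],"linear":[0.03,-0.026,0],"hand":0.085},
    {"twist":[0,0,0.2],"linear":[0.066,-0.058,0],"hand":0.085},
    {"twist":[0,0,0.305],"linear":[0.1,-0.087,0],"hand":0.085},
    {"twist":[0,0,0.305],"linear":[0.133,-0.116,0.01],"hand":0.085},
    {"twist":[0,0,0.305],"linear":[0.165,-0.145,0.02],"hand":0.085},
    {"twist":[0,0,0.305],"linear":[0.197,-0.173,0.03],"hand":0.085},
    {"twist":[0,0,0.305],"linear":[0.23,-0.202,0.04],"hand":0.085},
    {"twist":[0,0,0.305],"linear":[0.263,-0.23,0.05],"hand":0.085},
    {"twist":[0,0,0.305],"linear":[0.3,-0.262,0.06],"hand":0.085},
    {"twist":[0,0,0.305],"linear":[0.3285,-0.2875,0.07],"hand":0.085},
  ],
  force=30,
)

```text
clock: 0.93
eef_pos: [0.4156, -0.2934, 0.1679]
orientation: [0.0, 1.0, 0.0, 0.0]
ft_force: [0.0, -0.6, -0.0]
grip_width: 0.996
finger_force: 0.0
```

Request:
carry_out(
  steps=[
    {"linear":[0,0,0],"hand":0.085},
    {"linear":[0,0,0],"hand":0.085},
    {"linear":[0,0,0.03],"hand":0.085},
    {"linear":[0,0,0.05],"hand":0.085},
  ],
)

```text
invalid input at $.steps[0]: expected keys twist, linear, hand
```

Request:
carry_out(
  steps=[
    {"twist":[0,0,0],"linear":[0,0,0],"hand":0.085},
    {"twist":[0,0,0],"linear":[0,0,0.03],"hand":0.085},
    {"twist":[0,0,0],"linear":[0,0,0.05],"hand":0.085},
    {"twist":[0,0,0],"linear":[0,0,0.05],"hand":0.085},
    {"twist":[0,0,0],"linear":[0,0,0.05],"hand":0.085},
  ],
)

```text
clock: 1.35
eef_pos: [0.4143, -0.295, 0.1175]
orientation: [-0.001, 1.0, 0.0, -0.001]
ft_force: [-0.6, -0.5, 0.8]
grip_width: 0.995
finger_force: 0.0
```

Run:
```python
from h import *
print(sense()["eef_pos"],sense()["ft_force"],sense()["grip_width"])
for n in("top","side"):
    p,d=snapshot(n);np.savez(n+"1.npz",p=p,d=d)
    W=cloud(calibration(n),d)
    cv2.imwrite(f"pics/{n}1.png",cv2.resize(p[200:280,310:430] if n=="top" else p[110:230,290:420],None,fx=4,fy=4)[:,:,::-1])
```

```text
[ 0.4142625  -0.29502797  0.11750553] [-0.60002157 -0.46098272  0.78078748] 0.995399129813601
```

View pics/side1.png

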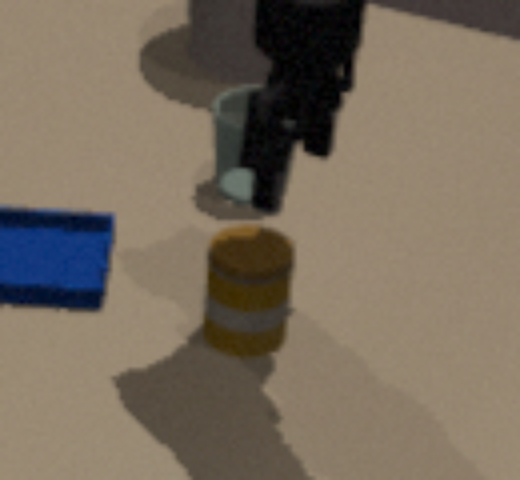

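The crop shows the open fingers short of the tin, towards the glass, because the last row was not fully reached. I'll correct that, go down and grip.

Request:
carry_out(
  steps=[
    {"twist":[0,0,0],"linear":[0.016,-0.0245,0],"hand":0.085},
    {"twist":[0,0,0],"linear":[0.016,-0.0245,0],"hand":0.085},
    {"twist":[0,0,0],"linear":[0.016,-0.0245,0.03],"hand":0.085},
    {"twist":[0,0,0],"linear":[0.016,-0.0245,0.06],"hand":0.085},
    {"twist":[0,0,0],"linear":[0.016,-0.0245,0.09],"hand":0.085},
    {"twist":[0,0,0],"linear":[0.016,-0.0245,0.09],"hand":0.085},
    {"twist":[0,0,0],"linear":[0.016,-0.0245,0.09],"hand":0.05},
    {"twist":[0,0,0],"linear":[0.016,-0.0245,0.09],"hand":0.05},
    {"twist":[0,0,0],"linear":[0.016,-0.0245,0.09],"hand":0.05},
    {"twist":[0,0,0],"linear":[0.016,-0.0245,0.09],"hand":0.05},
  ],
  force=40,
)

```text
clock: 2.28
eef_pos: [0.4325, -0.2716, 0.0303]
orientation: [0.001, 1.0, 0.0, 0.002]
ft_force: [-0.9, -0.9, 4.9]
grip_width: 0.74
finger_force: 44.0
```

Request:
carry_out(
  steps=[
    {"twist":[0,0,0],"linear":[0,0,0],"hand":0.05},
    {"twist":[0,0,0],"linear":[0,0,0],"hand":0.05},
    {"twist":[0,0,0],"linear":[0,0,0],"hand":0.05},
  ],
)

```text
clock: 2.53
eef_pos: [0.4325, -0.2717, 0.0303]
orientation: [0.001, 1.0, 0.0, 0.002]
ft_force: [-0.6, 0.2, 7.9]
grip_width: 0.735
finger_force: 44.3
```

Request:
carry_out(
  steps=[
    {"twist":[0,0,0],"linear":[0,0,-0.01],"hand":0.05},
    {"twist":[0,0,0],"linear":[0,0,-0.03],"hand":0.05},
    {"twist":[0,0,0],"linear":[0,0,-0.05],"hand":0.05},
    {"twist":[0,0,0],"linear":[0,0,-0.07],"hand":0.05},
    {"twist":[0,0,0],"linear":[0,0,-0.08],"hand":0.05},
    {"twist":[0,0,0],"linear":[0,0,-0.08],"hand":0.05},
    {"twist":[0,0,0],"linear":[0,0,-0.08],"hand":0.05},
    {"twist":[0,0,0],"linear":[0,0,-0.08],"hand":0.05},
    {"twist":[0,0,0],"linear":[0,0,-0.08],"hand":0.05},
  ],
)

```text
clock: 3.28
eef_pos: [0.4302, -0.2703, 0.1071]
orientation: [-0.001, 1.0, 0.0, -0.001]
ft_force: [0.1, -0.3, -0.2]
grip_width: 0.743
finger_force: 44.0
```

Request:
carry_out(
  steps=[
    {"twist":[0,0,0],"linear":[0.02,0,0],"hand":0.05},
    {"twist":[0,0,0],"linear":[0.055,0,0],"hand":0.05},
    {"twist":[0,0,0],"linear":[0.09,0,0],"hand":0.05},
    {"twist":[0,0,0],"linear":[0.125,0,0],"hand":0.05},
    {"twist":[0,0,0],"linear":[0.16,0,0],"hand":0.05},
    {"twist":[0,0,0],"linear":[0.183,-0.001,0],"hand":0.05},
    {"twist":[0,0,0],"linear":[0.183,-0.001,0],"hand":0.05},
    {"twist":[0,0,0],"linear":[0.183,-0.001,0.02],"hand":0.05},
    {"twist":[0,0,0],"linear":[0.183,-0.001,0.04],"hand":0.05},
    {"twist":[0,0,0],"linear":[0.183,-0.001,0.05],"hand":0.05},
  ],
)

```text
clock: 4.12
eef_pos: [0.6115, -0.269, 0.0545]
orientation: [-0.001, 1.0, 0.0, -0.003]
ft_force: [-1.2, 0.4, -1.4]
grip_width: 0.746
finger_force: 44.0
```

Request:
carry_out(
  steps=[
    {"twist":[0,0,0],"linear":[0,0,0.008],"hand":0.05},
    {"twist":[0,0,0],"linear":[0,0,0.015],"hand":0.05},
    {"twist":[0,0,0],"linear":[0,0,0.02],"hand":0.05},
    {"twist":[0,0,0],"linear":[0,0,0.02],"hand":0.05},
    {"twist":[0,0,0],"linear":[0,0,0.02],"hand":0.05},
    {"twist":[0,0,0],"linear":[0,0,0.02],"hand":0.05},
  ],
)

```text
clock: 4.62
eef_pos: [0.6146, -0.2699, 0.0391]
orientation: [0.0, 1.0, 0.0, 0.001]
ft_force: [-0.3, 0.3, -1.0]
grip_width: 0.743
finger_force: 44.0
```

Request:
carry_out(
  steps=[
    {"twist":[0,0,0],"linear":[0,0,0.003],"hand":0.05},
    {"twist":[0,0,0],"linear":[0,0,0.005],"hand":0.05},
    {"twist":[0,0,0],"linear":[0,0,0.005],"hand":0.05},
    {"twist":[0,0,0],"linear":[0,0,0.005],"hand":0.05},
    {"twist":[0,0,0],"linear":[0,0,0.005],"hand":0.05},
  ],
)

```text
clock: 5.03
eef_pos: [0.6145, -0.2698, 0.0343]
orientation: [0.0, 1.0, 0.0, 0.001]
ft_force: [-1.4, 0.2, 6.1]
grip_width: 0.74
finger_force: 44.2
```

Request:
carry_out(
  steps=[
    {"twist":[0,0,0],"linear":[0,0,0],"hand":0.07},
    {"twist":[0,0,0],"linear":[0,0,0],"hand":0.085},
    {"twist":[0,0,0],"linear":[0,0,0],"hand":0.085},
    {"twist":[0,0,0],"linear":[0,0,0],"hand":0.085},
    {"twist":[0,0,0],"linear":[0,0,-0.03],"hand":0.085},
    {"twist":[0,0,0],"linear":[0,0,-0.065],"hand":0.085},
    {"twist":[0,0,0],"linear":[0,0,-0.1],"hand":0.085},
    {"twist":[0,0,0],"linear":[0,0,-0.12],"hand":0.085},
  ],
)

```text
clock: 5.7
eef_pos: [0.6157, -0.2701, 0.1572]
orientation: [0.001, 1.0, 0.0, 0.002]
ft_force: [1.1, -1.7, -0.5]
grip_width: 0.997
finger_force: 0.0
```

Request:
carry_out(
  steps=[
    {"twist":[0,0,0],"linear":[0,-0.03,0],"hand":0.085},
    {"twist":[0,0,0],"linear":[0,-0.07,0],"hand":0.085},
    {"twist":[0,0,0],"linear":[0,-0.11,0],"hand":0.085},
    {"twist":[0,0,0],"linear":[0,-0.15,0],"hand":0.085},
    {"twist":[0,0,0],"linear":[0,-0.19,0],"hand":0.085},
    {"twist":[0,0,0],"linear":[0,-0.23,0],"hand":0.085},
    {"twist":[0,0,0],"linear":[0,-0.27,0],"hand":0.085},
    {"twist":[0,0,0],"linear":[0,-0.3,0],"hand":0.085},
    {"twist":[0,0,0],"linear":[0,-0.3,0],"hand":0.085},
  ],
)

```text
clock: 6.45
eef_pos: [0.6131, 0.0406, 0.1535]
orientation: [-0.003, 1.0, 0.007, 0.0]
ft_force: [-0.1, -0.3, -0.2]
grip_width: 0.993
finger_force: 0.0
```

Request:
carry_out(
  steps=[
    {"twist":[0,0,0],"linear":[0,-0.03,0],"hand":0.085},
    {"twist":[0,0,0],"linear":[0,-0.07,0],"hand":0.085},
    {"twist":[0,0,0],"linear":[0,-0.11,0],"hand":0.085},
    {"twist":[0,0,0],"linear":[0,-0.15,0],"hand":0.085},
    {"twist":[0,0,0],"linear":[0,-0.19,0],"hand":0.085},
    {"twist":[0,0,0],"linear":[0,-0.23,0],"hand":0.085},
    {"twist":[0,0,0],"linear":[0,-0.26,0],"hand":0.085},
    {"twist":[0,0,0],"linear":[0,-0.278,0],"hand":0.085},
    {"twist":[0,0,0],"linear":[0,-0.278,0],"hand":0.085},
    {"twist":[0,0,0],"linear":[0,-0.278,0],"hand":0.085},
  ],
)

```text
clock: 7.28
eef_pos: [0.6134, 0.3082, 0.1527]
orientation: [0.001, 1.0, 0.001, -0.0]
ft_force: [0.2, -0.7, 0.1]
grip_width: 0.995
finger_force: 0.0
```

Run:
```python
from h import *
np.set_printoptions(precision=4,suppress=True)
print(np.array(sense()["eef_pos"]),sense()["ft_force"],sense()["joint_pos"])
o=[]
for n,uv in(("top",(363,187)),("side",(300,170))):
    p,d=snapshot(n);o+=[locate(calibration(n),p,d,uv,.084)]
    print(o[-1])
    if n=="side": cv2.imwrite("pics/s2.png",p[:,:,::-1])
```

```text
[0.6134 0.3082 0.1527] [ 0.2071 -0.6812  0.099 ] [-0.3575  0.5692 -0.2511  1.571   0.1585  1.0225 -2.2225]
(array([ 0.6134, -0.2704]), array([ 0.6129, -0.2704]), np.int32(298), 10.391021728515625, np.float64(0.08397882551373012))
(array([ 0.6106, -0.2674]), array([ 0.6117, -0.27  ]), np.int32(202), 9.708344459533691, np.float64(0.08451225747433863))
```

Request:
carry_out(
  steps=[
    {"twist":[0,0,0],"linear":[0.006,0,0],"hand":0.085},
    {"twist":[0,0,0],"linear":[0.006,0,0.02],"hand":0.085},
    {"twist":[0,0,0],"linear":[0.006,0,0.055],"hand":0.085},
    {"twist":[0,0,0],"linear":[0.006,0,0.09],"hand":0.085},
    {"twist":[0,0,0],"linear":[0.006,0,0.115],"hand":0.085},
    {"twist":[0,0,0],"linear":[0.006,0,0.123],"hand":0.085},
    {"twist":[0,0,0],"linear":[0.006,0,0.123],"hand":0.085},
    {"twist":[0,0,0],"linear":[0.006,0,0.123],"hand":0.05},
    {"twist":[0,0,0],"linear":[0.006,0,0.123],"hand":0.05},
    {"twist":[0,0,0],"linear":[0.006,0,0.123],"hand":0.05},
  ],
  force=60,
)

```text
clock: 8.22
eef_pos: [0.6216, 0.3088, 0.0329]
orientation: [-0.001, 1.0, 0.0, 0.002]
ft_force: [1.3, -0.7, 2.6]
grip_width: 0.735
finger_force: 66.6
```

Request:
carry_out(
  steps=[
    {"twist":[0,0,0],"linear":[0,0,0],"hand":0.05},
    {"twist":[0,0,0],"linear":[0,0,0],"hand":0.05},
    {"twist":[0,0,0],"linear":[0,0,0],"hand":0.05},
    {"twist":[0,0,0],"linear":[0,0,0],"hand":0.05},
  ],
)

```text
clock: 8.55
eef_pos: [0.6216, 0.3089, 0.0329]
orientation: [-0.001, 1.0, 0.0, 0.002]
ft_force: [2.1, -0.6, 7.1]
grip_width: 0.737
finger_force: 66.6
```

Request:
carry_out(
  steps=[
    {"twist":[0,0,0],"linear":[0,0,-0.01],"hand":0.05},
    {"twist":[0,0,0],"linear":[0,0,-0.03],"hand":0.05},
    {"twist":[0,0,0],"linear":[0,0,-0.05],"hand":0.05},
    {"twist":[0,0,0],"linear":[0,0,-0.07],"hand":0.05},
    {"twist":[0,0,0],"linear":[0,0,-0.08],"hand":0.05},
    {"twist":[0,0,0],"linear":[0,0,-0.08],"hand":0.05},
    {"twist":[0,0,0],"linear":[0,0,-0.08],"hand":0.05},
    {"twist":[0,0,0],"linear":[0,0,-0.08],"hand":0.05},
    {"twist":[0,0,0],"linear":[0,0,-0.08],"hand":0.05},
  ],
)

```text
clock: 9.3
eef_pos: [0.6184, 0.3077, 0.1083]
orientation: [0.001, 1.0, 0.0, -0.002]
ft_force: [0.0, 0.5, -3.8]
grip_width: 0.737
finger_force: 66.8
```

Request:
carry_out(
  steps=[
    {"twist":[0,0,0],"linear":[-0.02,0.005,0],"hand":0.05},
    {"twist":[0,0,0],"linear":[-0.055,0.013,0],"hand":0.05},
    {"twist":[0,0,0],"linear":[-0.09,0.022,0],"hand":0.05},
    {"twist":[0,0,0],"linear":[-0.125,0.03,0],"hand":0.05},
    {"twist":[0,0,0],"linear":[-0.155,0.037,0],"hand":0.05},
    {"twist":[0,0,0],"linear":[-0.171,0.041,0],"hand":0.05},
    {"twist":[0,0,0],"linear":[-0.171,0.041,0],"hand":0.05},
    {"twist":[0,0,0],"linear":[-0.171,0.041,0.02],"hand":0.05},
    {"twist":[0,0,0],"linear":[-0.171,0.041,0.035],"hand":0.05},
    {"twist":[0,0,0],"linear":[-0.171,0.041,0.045],"hand":0.05},
  ],
)

```text
clock: 10.13
eef_pos: [0.4485, 0.2668, 0.0636]
orientation: [0.001, 1.0, 0.0, -0.001]
ft_force: [-0.5, -0.8, -3.9]
grip_width: 0.734
finger_force: 67.0
```

Request:
carry_out(
  steps=[
    {"twist":[0,0,0],"linear":[0,0,0.005],"hand":0.05},
    {"twist":[0,0,0],"linear":[0,0,0.01],"hand":0.05},
    {"twist":[0,0,0],"linear":[0,0,0.01],"hand":0.05},
    {"twist":[0,0,0],"linear":[0,0,0.01],"hand":0.05},
    {"twist":[0,0,0],"linear":[0,0,0.01],"hand":0.05},
  ],
)

```text
clock: 10.55
eef_pos: [0.4492, 0.2676, 0.0557]
orientation: [-0.0, 1.0, 0.0, 0.001]
ft_force: [-0.0, -0.7, -3.9]
grip_width: 0.729
finger_force: 67.0
```

Request:
carry_out(
  steps=[
    {"twist":[0,0,0],"linear":[-0.001,0,0.004],"hand":0.05},
    {"twist":[0,0,0],"linear":[-0.001,0,0.008],"hand":0.05},
    {"twist":[0,0,0],"linear":[-0.001,0,0.01],"hand":0.05},
    {"twist":[0,0,0],"linear":[-0.001,0,0.01],"hand":0.05},
    {"twist":[0,0,0],"linear":[-0.001,0,0.01],"hand":0.05},
    {"twist":[0,0,0],"linear":[-0.001,0,0.01],"hand":0.05},
  ],
)

```text
clock: 11.05
eef_pos: [0.4476, 0.2672, 0.0451]
orientation: [0.0, 1.0, 0.0, 0.0]
ft_force: [0.5, 0.6, -4.0]
grip_width: 0.733
finger_force: 67.2
```

Request:
carry_out(
  steps=[
    {"twist":[0,0,0],"linear":[0,0,0.001],"hand":0.05},
    {"twist":[0,0,0],"linear":[0,0,0.002],"hand":0.05},
    {"twist":[0,0,0],"linear":[0,0,0.002],"hand":0.05},
    {"twist":[0,0,0],"linear":[0,0,0.002],"hand":0.05},
  ],
)

```text
clock: 11.38
eef_pos: [0.4477, 0.2673, 0.0449]
orientation: [0.0, 1.0, 0.0, 0.0]
ft_force: [-4.3, -2.2, 11.1]
grip_width: 0.733
finger_force: 68.4
```

Request:
carry_out(
  steps=[
    {"twist":[0,0,0],"linear":[0,0,0],"hand":0.07},
    {"twist":[0,0,0],"linear":[0,0,0],"hand":0.085},
    {"twist":[0,0,0],"linear":[0,0,0],"hand":0.085},
    {"twist":[0,0,0],"linear":[0,0,0],"hand":0.085},
    {"twist":[0,0,0],"linear":[0,0,-0.03],"hand":0.085},
    {"twist":[0,0,0],"linear":[0,0,-0.065],"hand":0.085},
    {"twist":[0,0,0],"linear":[0,0,-0.1],"hand":0.085},
    {"twist":[0,0,0],"linear":[0,0,-0.12],"hand":0.085},
    {"twist":[0,0,0],"linear":[0,0,-0.12],"hand":0.085},
  ],
)

```text
clock: 12.13
eef_pos: [0.4503, 0.2692, 0.168]
orientation: [-0.003, 1.0, 0.0, 0.004]
ft_force: [0.4, 0.6, 0.3]
grip_width: 0.991
finger_force: 0.0
```

Request:
carry_out(
  steps=[
    {"twist":[0,0,0],"linear":[0.018,0.028,0],"hand":0.085},
    {"twist":[0,0,0],"linear":[0.038,0.059,0],"hand":0.085},
    {"twist":[0,0,0],"linear":[0.058,0.09,0],"hand":0.085},
    {"twist":[0,0,0],"linear":[0.078,0.121,0],"hand":0.085},
    {"twist":[0,0,0],"linear":[0.098,0.153,0],"hand":0.085},
    {"twist":[0,0,0],"linear":[0.118,0.184,0],"hand":0.085},
    {"twist":[0,0,0],"linear":[0.138,0.215,0],"hand":0.085},
    {"twist":[0,0,0],"linear":[0.158,0.246,0],"hand":0.085},
    {"twist":[0,0,0],"linear":[0.172,0.268,0],"hand":0.085},
    {"twist":[0,0,0],"linear":[0.172,0.268,0],"hand":0.085},
  ],
)

```text
clock: 12.97
eef_pos: [0.622, -0.0085, 0.1618]
orientation: [0.002, 1.0, -0.004, 0.0]
ft_force: [-0.5, -0.5, 0.0]
grip_width: 0.996
finger_force: 0.0
```

Run:
```python
from h import *
np.set_printoptions(precision=4,suppress=True)
print(np.array(sense()["eef_pos"]),sense()["ft_force"])
for n,uv in(("top",(196,235)),("side",(248,290))):
    p,d=snapshot(n)
    print(n,locate(calibration(n),p,d,uv,.092,40))
    if n=="side": cv2.imwrite("pics/s3.png",p[:,:,::-1])
```

```text
[ 0.622  -0.0085  0.1618] [-0.5369 -0.5177  0.0399]
top (array([0.4457, 0.2662]), array([0.4462, 0.2658]), np.int32(304), 10.574015617370605, np.float64(0.09205322825477738))
side (array([0.4432, 0.2686]), array([0.4431, 0.2688]), np.int32(515), 13.95599365234375, np.float64(0.09243595015833164))
```

View pics/s3.png

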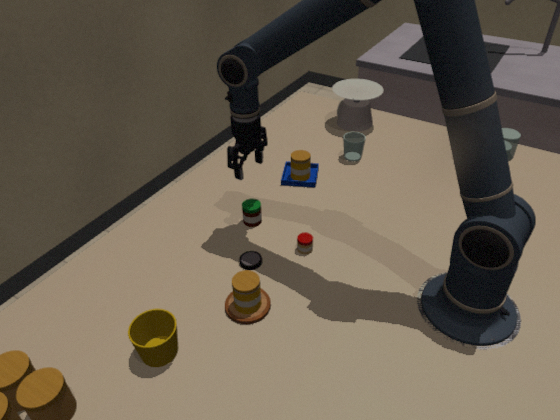

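The full tin stands on the board at (247,290) and the empty one in the tray at (300,167). The gripper is near the jar at (252,212), so I'll go down on it.

Request:
carry_out(
  steps=[
    {"twist":[0,0,0],"linear":[-0.002,-0.007,0],"hand":0.085},
    {"twist":[0,0,0],"linear":[-0.002,-0.007,0],"hand":0.085},
    {"twist":[0,0,0],"linear":[-0.002,-0.007,0.03],"hand":0.085},
    {"twist":[0,0,0],"linear":[-0.002,-0.007,0.06],"hand":0.085},
    {"twist":[0,0,0],"linear":[-0.002,-0.007,0.08],"hand":0.085},
    {"twist":[0,0,0],"linear":[-0.002,-0.007,0.08],"hand":0.085},
    {"twist":[0,0,0],"linear":[-0.002,-0.007,0.08],"hand":0.085},
    {"twist":[0,0,0],"linear":[-0.002,-0.007,0.08],"hand":0.085},
  ],
  force=50,
)

```text
clock: 13.73
eef_pos: [0.6187, 0.0077, 0.0847]
orientation: [-0.0, 1.0, 0.001, 0.001]
ft_force: [-0.4, 0.8, 0.5]
grip_width: 0.995
finger_force: 0.0
```

Request:
carry_out(
  steps=[
    {"twist":[0,0,0],"linear":[0.001,0.0085,0],"hand":0.085},
    {"twist":[0,0,0],"linear":[0.001,0.0085,0.02],"hand":0.085},
    {"twist":[0,0,0],"linear":[0.001,0.0085,0.045],"hand":0.085},
    {"twist":[0,0,0],"linear":[0.001,0.0085,0.065],"hand":0.085},
    {"twist":[0,0,0],"linear":[0.001,0.0085,0.07],"hand":0.085},
    {"twist":[0,0,0],"linear":[0.001,0.0085,0.07],"hand":0.085},
    {"twist":[0,0,0],"linear":[0.001,0.0085,0.07],"hand":0.04},
    {"twist":[0,0,0],"linear":[0.001,0.0085,0.07],"hand":0.04},
    {"twist":[0,0,0],"linear":[0.001,0.0085,0.07],"hand":0.04},
    {"twist":[0,0,0],"linear":[0.001,0.0085,0.07],"hand":0.04},
  ],
)

```text
clock: 14.57
eef_pos: [0.6204, -0.002, 0.0153]
orientation: [-0.0, 1.0, 0.0, 0.002]
ft_force: [0.0, 0.6, 6.2]
grip_width: 0.623
finger_force: 52.8
```

Request:
carry_out(
  steps=[
    {"twist":[0,0,0],"linear":[0,0,0],"hand":0.04},
    {"twist":[0,0,0],"linear":[0,0,0],"hand":0.04},
    {"twist":[0,0,0],"linear":[0,0,0],"hand":0.04},
    {"twist":[0,0,0],"linear":[0,0,0],"hand":0.04},
  ],
)

```text
clock: 14.9
eef_pos: [0.6204, -0.002, 0.0153]
orientation: [-0.0, 1.0, 0.0, 0.002]
ft_force: [-0.9, 0.4, 5.5]
grip_width: 0.62
finger_force: 52.9
```

Request:
carry_out(
  steps=[
    {"twist":[0,0,0],"linear":[0,0,-0.01],"hand":0.04},
    {"twist":[0,0,0],"linear":[0,0,-0.03],"hand":0.04},
    {"twist":[0,0,0],"linear":[0,0,-0.06],"hand":0.04},
    {"twist":[0,0,0],"linear":[0,0,-0.09],"hand":0.04},
    {"twist":[0,0,0],"linear":[0,0,-0.12],"hand":0.04},
    {"twist":[0,0,0],"linear":[0,0,-0.15],"hand":0.04},
    {"twist":[0,0,0],"linear":[0,0,-0.16],"hand":0.04},
    {"twist":[0,0,0],"linear":[0,0,-0.16],"hand":0.04},
    {"twist":[0,0,0],"linear":[0,0,-0.16],"hand":0.04},
    {"twist":[0,0,0],"linear":[0,0,-0.16],"hand":0.04},
  ],
)

```text
clock: 15.73
eef_pos: [0.6172, -0.0023, 0.1709]
orientation: [0.0, 1.0, 0.0, -0.002]
ft_force: [-0.3, -0.8, -2.5]
grip_width: 0.619
finger_force: 53.0
```

Request:
carry_out(
  steps=[
    {"twist":[0,0,0],"linear":[-0.012,-0.018,0],"hand":0.04},
    {"twist":[0,0,0],"linear":[-0.032,-0.05,0],"hand":0.04},
    {"twist":[0,0,0],"linear":[-0.052,-0.081,0],"hand":0.04},
    {"twist":[0,0,0],"linear":[-0.072,-0.112,0],"hand":0.04},
    {"twist":[0,0,0],"linear":[-0.092,-0.144,0],"hand":0.04},
    {"twist":[0,0,0],"linear":[-0.112,-0.175,0],"hand":0.04},
    {"twist":[0,0,0],"linear":[-0.132,-0.206,0],"hand":0.04},
    {"twist":[0,0,0],"linear":[-0.15,-0.234,0],"hand":0.04},
    {"twist":[0,0,0],"linear":[-0.163,-0.255,0],"hand":0.04},
    {"twist":[0,0,0],"linear":[-0.172,-0.269,0],"hand":0.04},
  ],
)

```text
clock: 16.57
eef_pos: [0.4432, 0.269, 0.1711]
orientation: [0.001, 1.0, 0.003, -0.002]
ft_force: [-0.1, -0.0, -2.4]
grip_width: 0.622
finger_force: 53.1
```

Request:
carry_out(
  steps=[
    {"twist":[0,0,0],"linear":[0,0,0],"hand":0.04},
    {"twist":[0,0,0],"linear":[0,0,0],"hand":0.04},
    {"twist":[0,0,0],"linear":[0,0,0],"hand":0.04},
    {"twist":[0,0,0],"linear":[0,0,0.02],"hand":0.04},
    {"twist":[0,0,0],"linear":[0,0,0.03],"hand":0.04},
    {"twist":[0,0,0],"linear":[0,0,0.03],"hand":0.04},
    {"twist":[0,0,0],"linear":[0,0,0.03],"hand":0.04},
  ],
)

```text
clock: 17.15
eef_pos: [0.4466, 0.2655, 0.1423]
orientation: [0.001, 1.0, -0.0, -0.001]
ft_force: [0.6, -0.2, -2.0]
grip_width: 0.619
finger_force: 53.1
```

Run:
```python
from h import *
p,d=snapshot("side");cv2.imwrite("pics/s4.png",cv2.resize(p[190:330,170:330],None,fx=3.6,fy=3.6)[:,:,::-1])
print(sense()["eef_pos"],sense()["orientation"])
```

```text
[0.44699987 0.26614384 0.14307594] [ 2.14131211e-04  9.99999931e-01 -2.13862650e-04 -2.13795769e-04]
```

View pics/s4.png

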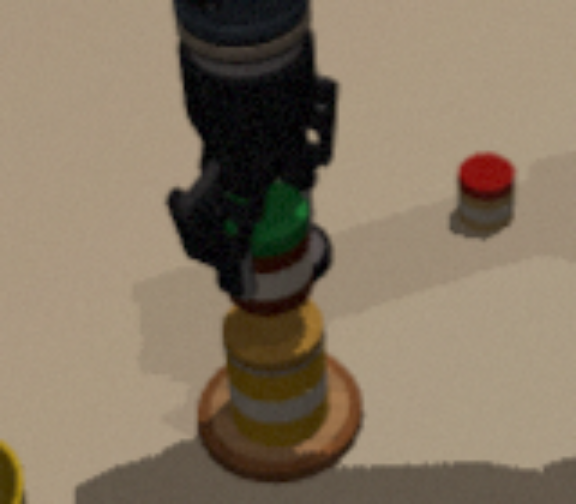

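The crop shows the jar (272,290) centred over the tin (274,330), so I'll lower it.

Request:
carry_out(
  steps=[
    {"twist":[0,0,0],"linear":[0,0,0.012],"hand":0.04},
    {"twist":[0,0,0],"linear":[0,0,0.022],"hand":0.04},
    {"twist":[0,0,0],"linear":[0,0,0.03],"hand":0.04},
    {"twist":[0,0,0],"linear":[0,0,0.033],"hand":0.04},
    {"twist":[0,0,0],"linear":[0,0,0.033],"hand":0.04},
    {"twist":[0,0,0],"linear":[0,0,0.033],"hand":0.04},
    {"twist":[0,0,0],"linear":[0,0,0.033],"hand":0.04},
  ],
)

```text
clock: 17.78
eef_pos: [0.447, 0.267, 0.1106]
orientation: [-0.0, 1.0, 0.0, 0.0]
ft_force: [-0.2, 0.4, -2.7]
grip_width: 0.618
finger_force: 53.1
```

Request:
carry_out(
  steps=[
    {"twist":[0,0,0],"linear":[0,0,0.001],"hand":0.04},
    {"twist":[0,0,0],"linear":[0,0,0.002],"hand":0.04},
    {"twist":[0,0,0],"linear":[0,0,0.002],"hand":0.04},
    {"twist":[0,0,0],"linear":[0,0,0.002],"hand":0.04},
    {"twist":[0,0,0],"linear":[0,0,0.002],"hand":0.04},
  ],
)

```text
clock: 18.2
eef_pos: [0.4467, 0.2668, 0.1083]
orientation: [-0.0, 1.0, 0.0, 0.0]
ft_force: [-0.2, -0.9, -2.4]
grip_width: 0.625
finger_force: 53.1
```

Request:
carry_out(
  steps=[
    {"twist":[0,0,0],"linear":[0,0,0.001],"hand":0.04},
    {"twist":[0,0,0],"linear":[0,0,0.002],"hand":0.04},
    {"twist":[0,0,0],"linear":[0,0,0.002],"hand":0.04},
    {"twist":[0,0,0],"linear":[0,0,0.002],"hand":0.04},
  ],
)

```text
clock: 18.53
eef_pos: [0.4469, 0.2669, 0.1072]
orientation: [0.0, 1.0, 0.0, 0.0]
ft_force: [-1.5, -1.5, 5.3]
grip_width: 0.621
finger_force: 53.9
```

Request:
carry_out(
  steps=[
    {"twist":[0,0,0],"linear":[0,0,0],"hand":0.06},
    {"twist":[0,0,0],"linear":[0,0,0],"hand":0.085},
    {"twist":[0,0,0],"linear":[0,0,0],"hand":0.085},
    {"twist":[0,0,0],"linear":[0,0,0],"hand":0.085},
    {"twist":[0,0,0],"linear":[0,0,-0.03],"hand":0.085},
    {"twist":[0,0,0],"linear":[0,0,-0.06],"hand":0.085},
    {"twist":[0,0,0],"linear":[0,0,-0.09],"hand":0.085},
    {"twist":[0,0,0],"linear":[0,0,-0.11],"hand":0.085},
    {"twist":[0,0,0],"linear":[0,0,-0.11],"hand":0.085},
  ],
)

```text
clock: 19.28
eef_pos: [0.449, 0.2686, 0.2209]
orientation: [-0.002, 1.0, 0.0, 0.004]
ft_force: [1.0, -0.1, -0.2]
grip_width: 0.996
finger_force: 0.0
```

Request:
carry_out(
  steps=[
    {"twist":[0,0,0],"linear":[-0.002,0.03,0],"hand":0.085},
    {"twist":[0,0,0],"linear":[-0.005,0.065,0],"hand":0.085},
    {"twist":[0,0,0],"linear":[-0.007,0.1,0],"hand":0.085},
    {"twist":[0,0,0],"linear":[-0.01,0.135,0],"hand":0.085},
    {"twist":[0,0,0],"linear":[-0.012,0.17,0.02],"hand":0.085},
    {"twist":[0,0,0],"linear":[-0.014,0.205,0.04],"hand":0.085},
    {"twist":[0,0,0],"linear":[-0.0175,0.23,0.06],"hand":0.085},
    {"twist":[0,0,0],"linear":[-0.0175,0.2425,0.08],"hand":0.085},
    {"twist":[0,0,0],"linear":[-0.0175,0.2425,0.1],"hand":0.085},
    {"twist":[0,0,0],"linear":[-0.0175,0.2425,0.1],"hand":0.085},
  ],
)

```text
clock: 20.12
eef_pos: [0.4261, 0.0227, 0.1128]
orientation: [0.001, 1.0, -0.001, -0.004]
ft_force: [-0.9, -0.1, 0.2]
grip_width: 0.996
finger_force: 0.0
```

Request:
carry_out(
  steps=[
    {"twist":[0,0,0],"linear":[0,0,0],"hand":0.085},
    {"twist":[0,0,0],"linear":[0,0,0],"hand":0.085},
    {"twist":[0,0,0],"linear":[0,0,0],"hand":0.085},
    {"twist":[0,0,0],"linear":[0,0,0],"hand":0.085},
  ],
)

```text
clock: 20.45
eef_pos: [0.4302, 0.0249, 0.1172]
orientation: [-0.0, 1.0, 0.001, 0.001]
ft_force: [-0.1, 0.1, -0.1]
grip_width: 0.999
finger_force: 0.0
```

Run:
```python
from h import *
np.set_printoptions(precision=4,suppress=True)
print(np.array(sense()["eef_pos"]),sense()["ft_force"])
o=[]
for n,uv in(("top",(196,230)),("side",(248,260))):
    p,d=snapshot(n)
    o+=[locate(calibration(n),p,d,uv,.154,45)];print(n,*o[-1])
    if n=="side": cv2.imwrite("pics/s5.png",p[:,:,::-1])
    h=cv2.cvtColor(p,cv2.COLOR_RGB2HSV);m=cv2.inRange(h,(0,180,90),(5,255,255))|cv2.inRange(h,(175,180,90),(180,255,255))
    k,l,st,ce=cv2.connectedComponentsWithStats(m);i=1+np.argmax(st[1:,4]);print('red',ce[i],st[i,4],ray(calibration(n),ce[i],.042))
```

```text
[0.4302 0.0249 0.1172] [-0.1358  0.1412 -0.0501]
top [0.4478 0.2651] [0.4475 0.265 ] 256 9.341032981872559 0.15374936114484805Traceback (most recent call last):
  File "<stdin>", line 10, in <module>
    return _wrapfunc(a, 'argmax', axis=axis, out=out, **kwds)
    return bound(*args, **kwds)
ValueError: attempt to get argmax of an empty sequence
```

Request:
carry_out(
  steps=[
    {"twist":[0,0,0],"linear":[0,0,0.02],"hand":0.085},
    {"twist":[0,0,0],"linear":[0,0,0.05],"hand":0.085},
    {"twist":[0,0,0],"linear":[0,0,0.08],"hand":0.085},
    {"twist":[0,0,0],"linear":[0,0,0.1],"hand":0.085},
    {"twist":[0,0,0],"linear":[0,0,0.109],"hand":0.085},
    {"twist":[0,0,0],"linear":[0,0,0.109],"hand":0.085},
    {"twist":[0,0,0],"linear":[0,0,0.109],"hand":0.085},
    {"twist":[0,0,0],"linear":[0,0,0.109],"hand":0.085},
  ],
  force=35,
)

```text
clock: 21.17
eef_pos: [0.4305, 0.0245, 0.0084]
orientation: [-0.0, 1.0, 0.0, 0.001]
ft_force: [-0.5, 0.3, 1.2]
grip_width: 0.996
finger_force: 0.0
```

Request:
carry_out(
  steps=[
    {"twist":[0,0,0],"linear":[0,0,0],"hand":0.05},
    {"twist":[0,0,0],"linear":[0,0,0],"hand":0.03},
    {"twist":[0,0,0],"linear":[0,0,0],"hand":0.03},
    {"twist":[0,0,0],"linear":[0,0,0],"hand":0.03},
    {"twist":[0,0,0],"linear":[0,0,0],"hand":0.03},
    {"twist":[0,0,0],"linear":[0,0,0],"hand":0.03},
    {"twist":[0,0,0],"linear":[0,0,0],"hand":0.03},
  ],
)

```text
clock: 21.75
eef_pos: [0.4298, 0.0242, 0.008]
orientation: [0.0, 1.0, 0.0, 0.001]
ft_force: [-1.0, -0.3, 6.4]
grip_width: 0.48
finger_force: 34.7
```

Request:
carry_out(
  steps=[
    {"twist":[0,0,0],"linear":[0,0,-0.01],"hand":0.03},
    {"twist":[0,0,0],"linear":[0,0,-0.035],"hand":0.03},
    {"twist":[0,0,0],"linear":[0,0,-0.07],"hand":0.03},
    {"twist":[0,0,0],"linear":[0,0,-0.105],"hand":0.03},
    {"twist":[0,0,0],"linear":[0,0,-0.14],"hand":0.03},
    {"twist":[0,0,0],"linear":[0,0,-0.175],"hand":0.03},
    {"twist":[0,0,0],"linear":[0,0,-0.205],"hand":0.03},
    {"twist":[0,0,0],"linear":[0,0,-0.205],"hand":0.03},
    {"twist":[0,0,0],"linear":[0,0,-0.205],"hand":0.03},
    {"twist":[0,0,0],"linear":[0,0,-0.205],"hand":0.03},
  ],
)

```text
clock: 22.58
eef_pos: [0.4284, 0.024, 0.2115]
orientation: [0.0, 1.0, 0.0, -0.001]
ft_force: [0.2, 0.3, -1.8]
grip_width: 0.484
finger_force: 35.7
```

Request:
carry_out(
  steps=[
    {"twist":[0,0,0],"linear":[0.002,-0.02,0],"hand":0.03},
    {"twist":[0,0,0],"linear":[0.004,-0.055,0],"hand":0.03},
    {"twist":[0,0,0],"linear":[0.007,-0.09,0],"hand":0.03},
    {"twist":[0,0,0],"linear":[0.01,-0.125,0],"hand":0.03},
    {"twist":[0,0,0],"linear":[0.013,-0.16,0],"hand":0.03},
    {"twist":[0,0,0],"linear":[0.015,-0.195,0],"hand":0.03},
    {"twist":[0,0,0],"linear":[0.017,-0.222,0],"hand":0.03},
    {"twist":[0,0,0],"linear":[0.0185,-0.2425,0],"hand":0.03},
    {"twist":[0,0,0],"linear":[0.0185,-0.2425,0],"hand":0.03},
    {"twist":[0,0,0],"linear":[0.0185,-0.2425,0],"hand":0.03},
  ],
)

```text
clock: 23.42
eef_pos: [0.4462, 0.2671, 0.2099]
orientation: [0.001, 1.0, 0.002, -0.002]
ft_force: [0.4, -1.5, -0.2]
grip_width: 0.483
finger_force: 35.7
```

Request:
carry_out(
  steps=[
    {"twist":[0,0,0],"linear":[0,0,0],"hand":0.03},
    {"twist":[0,0,0],"linear":[0,0,0.015],"hand":0.03},
    {"twist":[0,0,0],"linear":[0,0,0.03],"hand":0.03},
    {"twist":[0,0,0],"linear":[0,0,0.03],"hand":0.03},
    {"twist":[0,0,0],"linear":[0,0,0.03],"hand":0.03},
    {"twist":[0,0,0],"linear":[0,0,0.03],"hand":0.03},
  ],
)

```text
clock: 23.92
eef_pos: [0.448, 0.266, 0.1826]
orientation: [0.0, 1.0, -0.0, 0.0]
ft_force: [-0.4, 0.4, 0.3]
grip_width: 0.481
finger_force: 35.8
```

Run:
```python
from h import *
p,d=snapshot("side");cv2.imwrite("pics/s6.png",cv2.resize(p[170:330,170:330],None,fx=3.6,fy=3.6)[:,:,::-1])
print(sense()["eef_pos"],sense()["orientation"])
```

```text
[0.44818028 0.26638952 0.18289526] [-1.77447570e-04  9.99999824e-01 -1.44176810e-04  5.47117896e-04]
```

View pics/s6.png

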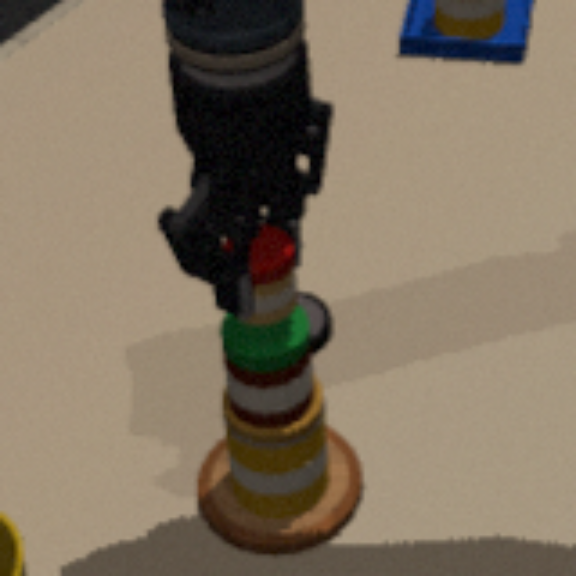

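The crop shows the pot (centre about 266) above the jar lid (267), so I'll lower it.

Request:
carry_out(
  steps=[
    {"twist":[0,0,0],"linear":[0,0,0.008],"hand":0.03},
    {"twist":[0,0,0],"linear":[0,0,0.015],"hand":0.03},
    {"twist":[0,0,0],"linear":[0,0,0.018],"hand":0.03},
    {"twist":[0,0,0],"linear":[0,0,0.018],"hand":0.03},
    {"twist":[0,0,0],"linear":[0,0,0.018],"hand":0.03},
    {"twist":[0,0,0],"linear":[0,0,0.018],"hand":0.03},
  ],
)

```text
clock: 24.47
eef_pos: [0.4477, 0.2669, 0.1643]
orientation: [-0.0, 1.0, 0.0, 0.0]
ft_force: [0.1, -0.7, -1.2]
grip_width: 0.481
finger_force: 35.8
```

Request:
carry_out(
  steps=[
    {"twist":[0,0,0],"linear":[0,0,0.001],"hand":0.03},
    {"twist":[0,0,0],"linear":[0,0,0.002],"hand":0.03},
    {"twist":[0,0,0],"linear":[0,0,0.002],"hand":0.03},
    {"twist":[0,0,0],"linear":[0,0,0.002],"hand":0.03},
    {"twist":[0,0,0],"linear":[0,0,0.002],"hand":0.03},
  ],
)

```text
clock: 24.88
eef_pos: [0.4477, 0.2667, 0.1623]
orientation: [0.0, 1.0, 0.0, 0.0]
ft_force: [0.4, 0.2, -0.8]
grip_width: 0.479
finger_force: 35.8
```

Request:
carry_out(
  steps=[
    {"twist":[0,0,0],"linear":[0,0,0.001],"hand":0.03},
    {"twist":[0,0,0],"linear":[0,0,0.0015],"hand":0.03},
    {"twist":[0,0,0],"linear":[0,0,0.0015],"hand":0.03},
    {"twist":[0,0,0],"linear":[0,0,0.0015],"hand":0.03},
  ],
)

```text
clock: 25.22
eef_pos: [0.448, 0.267, 0.162]
orientation: [-0.0, 1.0, 0.0, 0.001]
ft_force: [-2.1, -1.5, 7.9]
grip_width: 0.478
finger_force: 36.5
```

Request:
carry_out(
  steps=[
    {"twist":[0,0,0],"linear":[0,0,0],"hand":0.05},
    {"twist":[0,0,0],"linear":[0,0,0],"hand":0.07},
    {"twist":[0,0,0],"linear":[0,0,0],"hand":0.085},
    {"twist":[0,0,0],"linear":[0,0,0],"hand":0.085},
    {"twist":[0,0,0],"linear":[0,0,0],"hand":0.085},
    {"twist":[0,0,0],"linear":[0,0,-0.02],"hand":0.085},
    {"twist":[0,0,0],"linear":[0,0,-0.05],"hand":0.085},
    {"twist":[0,0,0],"linear":[0,0,-0.08],"hand":0.085},
    {"twist":[0,0,0],"linear":[0,0,-0.1],"hand":0.085},
    {"twist":[0,0,0],"linear":[0,0,-0.1],"hand":0.085},
  ],
)

```text
clock: 26.05
eef_pos: [0.4497, 0.2685, 0.2654]
orientation: [-0.002, 1.0, 0.0, 0.004]
ft_force: [0.1, -0.1, 0.1]
grip_width: 0.997
finger_force: 0.0
```

Request:
carry_out(
  steps=[
    {"twist":[0,0,0],"linear":[0,0.03,0],"hand":0.085},
    {"twist":[0,0,0],"linear":[0,0.06,0],"hand":0.085},
    {"twist":[0,0,0],"linear":[0,0.09,0],"hand":0.085},
    {"twist":[0,0,0],"linear":[0,0.12,0],"hand":0.085},
    {"twist":[0,0,0],"linear":[0,0.15,0],"hand":0.085},
    {"twist":[0,0,0],"linear":[0,0.15,0],"hand":0.085},
    {"twist":[0,0,0],"linear":[0,0.15,0],"hand":0.085},
  ],
)

```text
clock: 26.63
eef_pos: [0.4475, 0.115, 0.2601]
orientation: [0.0, 1.0, -0.002, -0.0]
ft_force: [0.6, 0.8, -0.1]
grip_width: 0.996
finger_force: 0.0
```

Run:
```python
from h import *
np.set_printoptions(precision=4,suppress=True)
print(np.array(sense()["eef_pos"]),sense()["clock"])
for n,uv in(("side",(248,235)),("top",(196,225))):
    p,d=snapshot(n)
    if n=="side": cv2.imwrite("pics/s7.png",p[:,:,::-1])
    print(n,*locate(calibration(n),p,d,uv,.196,45))
```

```text
[0.4475 0.115  0.2601] 26.6333
side [0.4445 0.2685] [0.4441 0.2696] 252 9.881120681762695 0.19617703426858596
top [0.4476 0.2661] [0.4471 0.2655] 160 7.528716087341309 0.19592095502442478
```

View pics/s7.png

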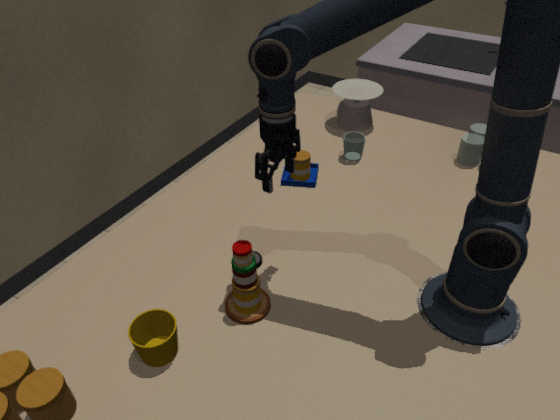

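The stack stands upright at (246,280), with the pot top at z = 0.196 m and within about 2 mm of the jar's centre. The empty tin is in the tray at (300,167). I'll hand the job in.

```bash
python3 -c "
from bench import *
print(close_job())"
```

```text
the job is handed in; nothing more can be done
None
```

I built the stack on the board (full tin, jar, pot), stood the empty tin in the tray, released everything and handed the job in at about 27 s on the robot's clock; no verdict came back.

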